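# Load-test a matched set of cells

## Task

One of three cells is already in the bench cell tester: stand the other two upright in its two empty bays, one to a bay and right down on the bay floor, lowering them in rather than dropping them, and take your hand off them. Then turn the tester's spring-return selector clockwise past its first two clicks to the third (full load) and keep holding it there against its spring: the job finishes with your hand still holding the selector at the third click. Leave the loaded cell in its bay, knock no cell over, and do not disturb the phone, tape roll, screwdriver and solder spool that lie around.

Things in the scene. Friction and masses are not known exactly. Their poses are not given: they have to be found in the camera images.
- tester: Bench cell tester fixed to the desk, 104 (x) x 184 (y) x 40 mm high; origin under its centre at desk height. Its -x side faces the robot within 0.3 rad. Its +y half is a black cell holder with three square bays in a row along y; its -y half has a flat metal top with the selector and, behind it (local x 26 to 52, y -88 to -11 mm), a meter hood up to z 58 mm.
- bay_1 (a point): Centre of the floor of the bay next to the selector, empty; local (-14, 11, 10) mm in the tester. Each bay is 21 x 21 mm inside and 30 mm deep, with a 4 mm bevel round its mouth at z 40 mm above the desk; the row has a 32 mm pitch along the tester's y, and the top is flat and free before and behind it. Axes as the tester's, z up.
- bay_2 (a point): Centre of the floor of the middle bay, empty; local (-14, 43, 10) mm in the tester. Same bay.
- bay_3 (a point): Centre of the floor of the outer bay, local (-14, 75, 10) mm; it holds cell_3 from the start.
- cell_1: Loose round battery cell, 18 mm across, 66 mm tall, 45 g, standing upright on the desk in front of the tester. Origin at the centre of its underside, z up along the cell. Seated in a bay it stands 36 mm out of the tester's top.
- cell_2: A second cell just like cell_1, elsewhere in front of the tester. Either cell may go in either empty bay.
- cell_3: A cell just like the others, already seated in bay_3. Leave it there.
- selector (a joint): Angle of the selector, rad: 0 at rest, growing clockwise seen from above. Clicks (felt as dips in the torque) at 0.42, 0.84 and 1.26; hard stop at 1.40. A return spring (0.05 N m at rest, 0.11 at the third click, the clicks adding or taking off 0.025) turns it back to 0 from anywhere as soon as it is let go.
- selector_bar (a point): Middle of the selector's finger bar, on the vertical turning axis, 57 mm above the desk; tester-local (-14, -55, 57) mm. Bar 46 mm long, 12 thick, sides from z 47.5 to 67.5 mm above the desk, on a round skirt 47 mm across. The point's x axis runs along the bar to its white-lined end; at rest that is 0.63 rad anticlockwise of the tester's x. One, two, three dots on the panel mark the clicks.
- phone: Bystander: dark phone lying flat, 72 x 148 x 8 mm, on the blue mat right of the tester. Origin under its centre.
- tape_roll: Bystander: roll of amber tape lying flat, 50 mm across, 12 mm high. Origin under its centre.
- screwdriver: Bystander: small blue screwdriver lying on the desk near its front edge, 12 x 141 x 11 mm. Origin under its centre.
- spool: Bystander: reel of solder wire standing on its flange, 49 mm across, 28 mm high, left of the tester. Origin under its centre.
There are look-alikes about, which are no part of the job. What is shaped like the cell_2 but purple is not meant.

How it is judged:
On the way, in this order (a step that is already met when the one before it is completed fails the run):
1. both cells stand down in the two empty bays, one each, let go, with the selector still at rest (((horizontal distance between cell_1 and bay_1 below 0.006 m and horizontal distance between cell_2 and bay_2 below 0.006 m) or (horizontal distance between cell_1 and bay_2 below 0.006 m and horizontal distance between cell_2 and bay_1 below 0.006 m)) and z of each of cell_1, cell_2 in the frame of bay_1 below 0.004 m and contact force between the fingers and cell_1 below 0.1 N and contact force between the fingers and cell_2 below 0.1 N and value of joint selector below 0.15 rad), for 0.2 s.
2. the selector is turned past two clicks to the third and kept there for half a second (value of joint selector above 1.12 rad and contact force between the fingers and tester above 0.5 N), for 0.5 s.
At the end, for the whole second after the job is handed in: Fingers hold the selector (over 0.5 N) still at the third click (1.12 rad or more); cell_1 and cell_2 untouched in bay_1 and bay_2, one each (underside within 6 mm of the bay centre, 4 mm of its floor); cell_3 seated likewise in bay_3 (all of step 2 and velocity of joint selector between -0.2 and 0.2 rad/s and ((horizontal distance between cell_1 and bay_1 below 0.006 m and horizontal distance between cell_2 and bay_2 below 0.006 m) or (horizontal distance between cell_1 and bay_2 below 0.006 m and horizontal distance between cell_2 and bay_1 below 0.006 m)) and z of each of cell_1, cell_2 in the frame of bay_1 below 0.004 m and horizontal distance between cell_3 and bay_3 below 0.006 m and z of cell_3 in the frame of bay_3 below 0.004 m and contact force between each of the arm, the fingers and cell_1 below 0.1 N and contact force between each of the arm, the fingers and cell_2 below 0.1 N); the arm keeps its last pose, push and grip.
It fails at once if a cell is knocked over (angle between any of cell_1, cell_2's own z axis and vertical above 0.7 rad).
It fails at once if a cell is dropped: it falls free of the fingers at over 0.5 m/s ((linear speed of cell_1 above 0.5 m/s and contact force between the fingers and cell_1 below 0.05 N) or (linear speed of cell_2 above 0.5 m/s and contact force between the fingers and cell_2 below 0.05 N)).
It fails at once if the loaded cell is pulled out of its bay (z of cell_3 in the frame of bay_3 above 0.015 m).
It fails at once if a bystander is pushed more than 20 mm (distance of any of phone, tape_roll, screwdriver, spool from where it was at the start of the episode above 0.02 m).
It also fails if it takes over 72 s, if anything falls off the work surface, if the arm or the gripper's body presses on something with over 40 N, if the wrist force passes 120 N, or if a joint passes its speed limit or range.

## Robot

A 6-joint arm with a two-finger parallel gripper is mounted at the origin on a cart in front of the work surface, level with it; the furniture and walls round the work are solid. World frame = base frame: x ahead of the robot, y to its left, z up, the work surface at z = 0. Lengths are in m, angles in rad, forces in N, time in s.
With the tool pointing down it reaches from about 0.375 to 0.9 m from the base axis. Payload 3.1 kg.
Tool frame: the origin (TCP) lies midway between the tips of the shut fingers; the grasp point (between the pads) lies 19 mm behind it; x points along the fingers, y is the direction in which the jaws open and shut, and the axes are right-handed (so a half turn about x gives the same grasp; the last joint's range is limited). The gripper opens to 87 mm and grips with 3 to 60 N. Pads are 19 mm wide; open, the fingers measure 117 mm over their backs; the gripper's body (75 mm by 190 mm) begins 51 mm behind the grasp point.
Start: joints at [-1.5, 0.527, 1.433, -0, 1.181, -0.178], TCP at [0.154, -0.606, 0.223] pointing down, gripper open.
Joint ranges: [-3.08, 3.08], [-0.75, 2.2], [0.22, 2.44], [-1.43, 4.57], [0, 2.65], [-2.85, 2.85]. Speed limits (rad/s): [2.79, 2.79, 3.14, 3.14, 3.14, 3.14].

## Interface

Orientations are given as a unit quaternion [x, y, z, w].
In Python, from rig import get_obs, imaging, robot gives the robot as it stands.
- The arm moves only by the shell command python3 -m inch 'ROWS' [FORCE]. ROWS is JSON, a list of rows, each a list of 3 entries, a list of its own where there are three numbers: the finger opening in mm, from 0 to 87, then the shift along the tool's x, y, z in mm, then the turn, a rotation vector about the tool's x, y, z in degrees. In form: [[grip, [dx, dy, dz], [wx, wy, wz]], ...]. A call has 1 to 12 rows; each row shifts and turns the pose as measured when the row begins, along the tool's axes as they then stand; what a row does not reach is not made up. A row lasts 1/8 s, in which the tool goes at most 62.5 mm and 10.7 degrees, less where a joint would pass 70% of its speed; a pose out of reach is approached as far as the arm can. A call with a gripper value outside its range is refused whole. The fingers move at their own pace and stop on an object; FORCE is the grip in N (left out, the last holds). Time passes only in rows, so rows that do not move let the fingers close. It gives the time, the measured TCP pose, the force and the opening at its end, in the units of the state.
- get_obs(): the state, without advancing time (a new reading comes with each control period).
- imaging.camera(name): name is "scene" or "top" or "wrist"; returns the picture (384x512x3 uint8, red, green, blue); there is no depth.
- imaging.camera_params(name): a dict with "camera_matrix" (3x3 intrinsics, pixels), "xyz" and "rotation" of the camera in the world. Camera axes: x right, y down, z forward; pixel columns grow to the right and rows downward; lengths in m; the calibration is good to about 2 mm. A picture is of the moment at which its call begins: read the wrist's pose just before it. camera_params takes no time and is no camera call; for the wrist camera it gives the pose at the moment of the call.
- robot.hand_in(): hands the job in, once; it reports no verdict.
Trained networks look in the newest picture that a camera, given by its name, has taken for a name from the list of things; names that differ only in an ending like _2 or _b are one class to them, and where a whole thing is asked for, a point or a joint stands for the part that bears it (a point fixed in the world has none). Each returns a list of dicts, best first, with "confidence" (0 to 1); they miss things now and then, are a little off and sometimes report something else, mostly with a low value. They report only what shows in the picture. A call takes as long as a camera call. They do not tell look-alikes from the thing itself.
- imaging.cut_out(camera, target): "pixels" (384x512 bool, what is visible of it) and "box" ([centre column, centre row, width, height] in pixels, round what is visible of it).
- imaging.tip_of(camera, target): "pixel" ([column, row] in pixels: a listed point, or the origin of a listed thing).
The state is a dict: "time": time; "q": joint angles; "joint_velocities": joint speeds; "joint_torque": joint torques, N m; "position": TCP position; "tool_rot": TCP orientation; "ft_force": force on the tool from outside, world axes, zero at the start; "moment": the same for the moment, N m; "grip_width": finger opening in m.
Only numpy, scipy, OpenCV 4.12 (cv2) and the standard library are available. Lean on these libraries where they do the work, as an engineer would, in place of code of your own. Each camera call takes 0.05 s, during which the arm holds its last target. There are 200 camera calls.

## Working session

There is one attempt and no reset: what is moved stays moved. The work goes in short steps, Python scripts to look and compute and a shell command to move; the robot and the scene stay as the last step left them, time stands still between calls to the robot, and variables do not carry over. Pictures are saved under pics/ and viewed, about 8 in all and at most 12, crops included, and the job is handed in when it is done.

```bash
ls; mkdir -p pics; cat > h.py <<'E'
import numpy as np, cv2
from rig import get_obs, imaging, robot
from scipy.spatial.transform import Rotation as R
def save(n,im,): cv2.imwrite(f'pics/{n}.png',cv2.cvtColor(im,cv2.COLOR_RGB2BGR))
def ray(cam,px,z):
    p=imaging.camera_params(cam);K=np.array(p['camera_matrix']);Rm=np.array(p['rotation']);
    if Rm.shape!=(3,3): Rm=R.from_quat(Rm).as_matrix()
    d=Rm@np.linalg.solve(K,[px[0],px[1],1]);c=np.array(p['xyz']);return c+d*(z-c[2])/d[2]
def proj(cam,P):
    p=imaging.camera_params(cam);K=np.array(p['camera_matrix']);Rm=np.array(p['rotation'])
    if Rm.shape!=(3,3): Rm=R.from_quat(Rm).as_matrix()
    v=K@(Rm.T@(np.array(P)-p['xyz']));return v[:2]/v[2]
E
python3 - <<'E'
from h import *
a=imaging.camera('top');b=imaging.camera('scene')
save('top',a);save('scene',b)
for cam in('top','scene'):
  print(cam,imaging.camera_params(cam)['xyz'])
  for t,z in(('tester',0),('bay_1',.01),('bay_2',.01),('bay_3',.01),('cell_1',0),('selector_bar',.057),('phone',0),('tape_roll',0),('screwdriver',0),('spool',0)):
    for r in imaging.tip_of(cam,t):
      if r['confidence']>.2: print(t,np.round(r['pixel'],1),round(r['confidence'],2),np.round(ray(cam,r['pixel'],z),4)[:2])
o=get_obs();print(o['time'],o['position'],o['tool_rot'],o['grip_width'])
E
```

```text
pics
top [ 0.33171077 -0.26996534  1.25862207]
tester [255.  172.6] 0.64 [ 0.5257 -0.2506]
bay_1 [238.5 176. ] 0.82 [ 0.5151 -0.2045]
bay_1 [251.8 178.3] 0.68 [ 0.5082 -0.2416]
bay_1 [224.9 172.6] 0.66 [ 0.5252 -0.1665]
bay_2 [238.5 176. ] 0.82 [ 0.5151 -0.2045]
bay_2 [251.8 178.3] 0.68 [ 0.5082 -0.2416]
bay_2 [224.9 172.6] 0.66 [ 0.5252 -0.1665]
bay_3 [238.5 176. ] 0.82 [ 0.5151 -0.2045]
bay_3 [251.8 178.3] 0.68 [ 0.5082 -0.2416]
bay_3 [224.9 172.6] 0.66 [ 0.5252 -0.1665]
cell_1 [264.4 214.4] 0.57 [ 0.4075 -0.2756]
cell_1 [310.6 202.4] 0.53 [ 0.4394 -0.4052]
cell_1 [281.4 221.9] 0.42 [ 0.386  -0.3226]
cell_1 [228.4 171.8] 0.38 [ 0.5289 -0.1755]
selector_bar [272.2 176.1] 0.5 [ 0.5068 -0.2976]
phone [350.4 186.1] 0.93 [ 0.484  -0.5181]
phone [249.8 175.9] 0.57 [ 0.5165 -0.2358]
tape_roll [314.3 231.5] 0.65 [ 0.3583 -0.4135]
screwdriver [203.6 231.8] 0.73 [ 0.3612 -0.106 ]
spool [157.4 141.7] 0.73 [0.6182 0.0263]
spool [251.2 177.3] 0.41 [ 0.5125 -0.2397]
scene [-0.2484898  -0.59410338  0.66458728]
tester [260.8 200.2] 0.77 [ 0.5284 -0.2563]
bay_1 [244.3 190.8] 0.74 [ 0.5338 -0.2089]

[... 214 characters left out ...]

bay_3 [244.3 190.8] 0.74 [ 0.5338 -0.2089]
bay_3 [227.2 190.4] 0.71 [ 0.5172 -0.1697]
bay_3 [256.2 198.3] 0.58 [ 0.5188 -0.2482]
cell_1 [305.6 238.5] 0.8 [ 0.4454 -0.4021]
cell_1 [226.  189.8] 0.69 [ 0.5299 -0.1593]
cell_1 [243.3 228.1] 0.63 [ 0.418  -0.2623]
cell_1 [264.3 244.3] 0.53 [ 0.3899 -0.3267]
selector_bar [185.4 152.8] 0.64 [ 0.5605 -0.0266]
selector_bar [242.8 193.7] 0.53 [ 0.4663 -0.2382]
tape_roll [241.3 193.3] 0.74 [ 0.5332 -0.2007]
tape_roll [303.7 265.9] 0.72 [ 0.3658 -0.4261]
screwdriver [172.3 221.8] 0.55 [ 0.3684 -0.1049]
spool [184.2 155.1] 0.61 [0.6245 0.0232]
1.1 [ 0.15392177 -0.60570808  0.22255443] [-0.70164241 -0.08773465  0.70164369 -0.08773079] 0.08717407529059121
```

```bash
python3 -c "
import cv2,numpy as np
a=cv2.imread('pics/top.png');cv2.imwrite('pics/top_b.png',cv2.resize(a,(800,600),interpolation=cv2.INTER_CUBIC))"
```

```text
(no output)
```

View pics/top_b.png

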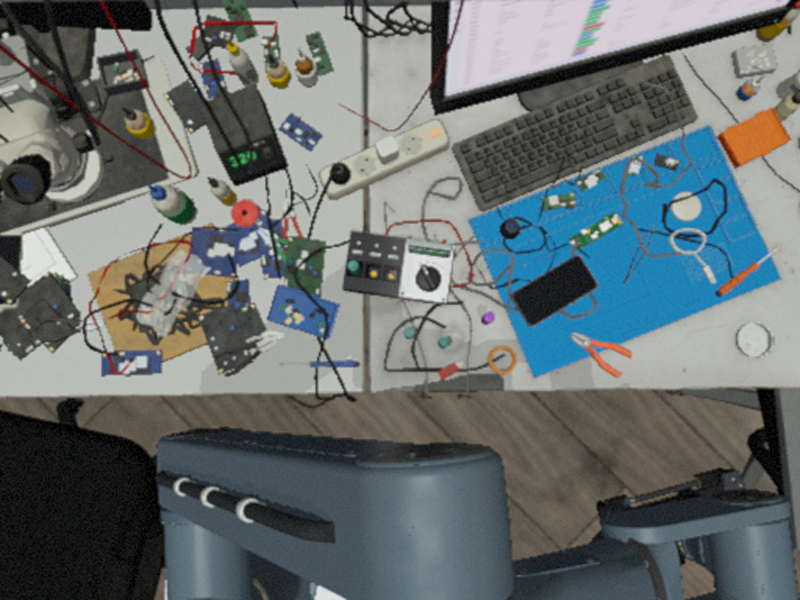

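View pics/scene.png

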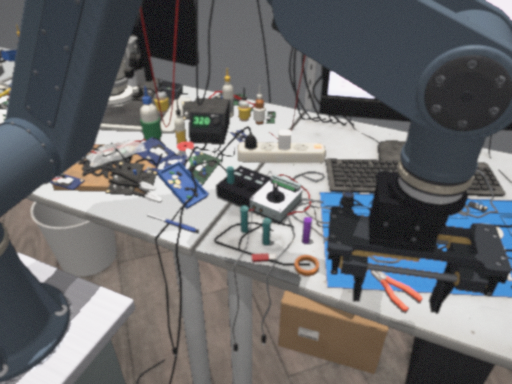

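The scene shows two teal cells upright in front of the tester, at scene (244,219) and (266,232), plus a purple one at (306,230). The purple one is the look-alike. A third teal cell is in the holder. The selector is at top (272,176).

```bash
cat >> h.py <<'E'
def axyaw(v): return np.degrees(np.arctan2(v[1],v[0]))
def go(P,yaw=None):
    """tool-frame shift mm and turn deg to TCP P, tool down, jaw yaw deg (mod 180)"""
    o=get_obs();T=R.from_quat(o['tool_rot']).as_matrix()
    cur=axyaw(T[:,1]); yaw=cur if yaw is None else yaw
    y=yaw+180*round((cur-yaw)/180);c,s=np.cos(np.radians(y)),np.sin(np.radians(y))
    x=np.array([0,0,-1.]);yy=np.array([c,s,0]);G=np.c_[x,yy,np.cross(x,yy)]
    print('t',round(o['time'],2),'pos',np.round(o['position'],4),'jawyaw',round(cur,1),'q',np.round(o['q'],2),'f',np.round(o['ft_force'],1),'grip',round(o['grip_width']*1000,1))
    print('shift',np.round(T.T@(np.array(P)-o['position'])*1000,1),'turn',np.round(np.degrees(R.from_matrix(T.T@G).as_rotvec()),1))
E
python3 - <<'E'
from h import *
im=imaging.camera('scene')
save('crop',cv2.resize(im[170:290,190:350],(800,600),interpolation=cv2.INTER_CUBIC))
p=imaging.camera_params('wrist');o=get_obs()
print(np.array(p['xyz'])-o['position'],R.from_quat(o['tool_rot']).as_matrix().round(2),p['rotation'],p['camera_matrix'])
go([.42,-.30,.24],-12)
E
```

```text
[0.08201273 0.02013756 0.16129695] [[ 0.    0.25 -0.97]
 [-0.   -0.97 -0.25]
 [-1.    0.    0.  ]] [ 0.78001854 -0.60664155 -0.09449513  0.12094534] [[314.14147089   0.         254.40074695]
 [  0.         314.14147089 190.04697008]
 [  0.           0.           1.        ]]
t 1.15 pos [ 0.1539 -0.6057  0.2226] jawyaw -75.7 q [-1.5   0.53  1.43 -0.    1.18 -0.18] f [ 0.1  0.6 -0.4] grip 87.0
shift [ -17.4 -230.8 -333.2] turn [-63.7   0.   -0. ]
```

View pics/crop.png

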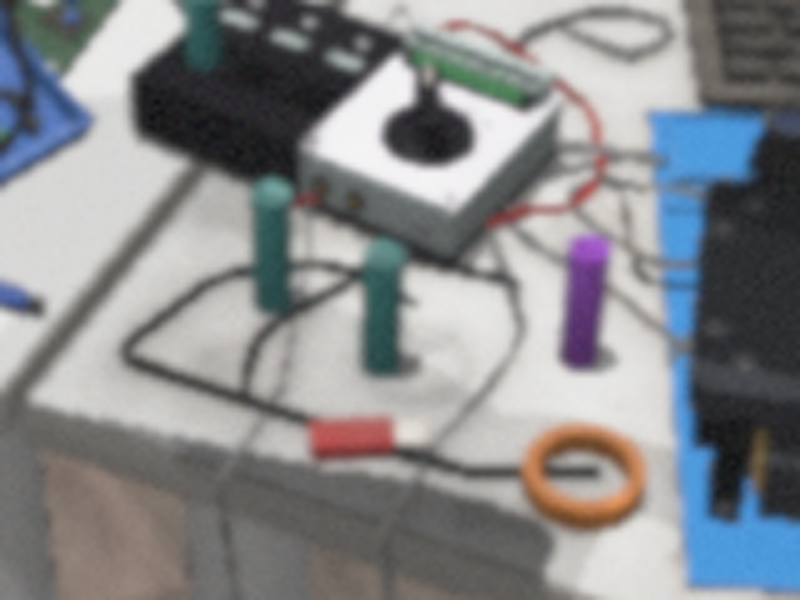

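The crop confirms the two teal cells at scene (244,219) and (266,232) as the targets, and I'll leave the purple one at (306,230) alone. Next I move above them.

```bash
python3 -m inch '[[87,[-3,-33,-48],[0,0,0]],[87,[-3,-33,-48],[0,0,0]],[87,[-3,-33,-48],[0,0,0]],[87,[-3,-33,-48],[0,0,0]],[87,[-3,-33,-48],[0,0,0]],[87,[-3,-33,-48],[0,0,0]],[87,[0,-33,-45],[0,0,0]],[87,[0,0,0],[-10.6,0,0]],[87,[0,0,0],[-10.6,0,0]],[87,[0,0,0],[-10.6,0,0]],[87,[0,0,0],[-10.6,0,0]],[87,[0,0,0],[-10.6,0,0]]]' 20
python3 -m inch '[[87,[0,0,0],[-10.6,0,0]],[87,[0,0,0],[0,0,0]]]'
python3 - <<'E'
from h import *
a=imaging.camera('wrist')
vis=cv2.resize(a,(800,600),interpolation=cv2.INTER_CUBIC);save('w1',vis)
for t,z in(('tester',0),('bay_1',.01),('cell_1',0),('selector_bar',.057)):
    for r in imaging.tip_of('wrist',t):
      if r['confidence']>.2: print(t,np.round(r['pixel'],1),round(r['confidence'],2),np.round(ray('wrist',r['pixel'],z),4)[:2])
go([.41,-.271,.24],-12)
E
```

```text
time: 2.65
position: [0.4297, -0.2925, 0.2419]
tool_rot: [0.588, 0.39, -0.587, 0.397]
ft_force: [-0.6, 1.1, 0.2]
grip_width: 0.087
time: 2.9
position: [0.4298, -0.2925, 0.2421]
tool_rot: [-0.548, -0.443, 0.549, -0.45]
ft_force: [0.4, -0.8, -1.2]
grip_width: 0.0867
tester [323.  104.9] 0.88 [ 0.5288 -0.2472]
bay_1 [315.1  40.3] 0.87 [ 0.5277 -0.1737]
bay_1 [313.2  69.4] 0.86 [ 0.521 -0.204]
cell_1 [314.7  37.6] 0.97 [ 0.5296 -0.1698]
cell_1 [237.3 135.9] 0.81 [ 0.4162 -0.2627]
cell_1 [233.  185.1] 0.64 [ 0.3961 -0.3256]
cell_1 [273.9 230. ] 0.61 [ 0.4375 -0.4019]
cell_1 [319.4 297.9] 0.27 [ 0.4843 -0.5275]
selector_bar [320.9 158.5] 0.73 [ 0.5067 -0.299 ]
t 3.15 pos [ 0.4298 -0.2925  0.2421] jawyaw -11.7 q [-0.81  0.36  1.68 -0.    1.1  -0.61] f [-0.5  0.4  0.4] grip 86.9
shift [  1.8 -23.8 -17.1] turn [ 0.3  0.4 -0.4]
```

View pics/w1.png

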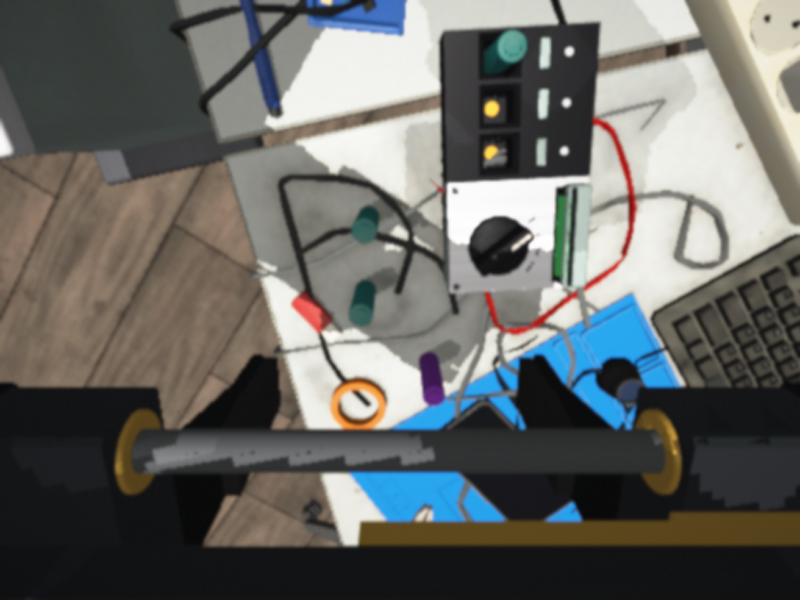

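The wrist view shows the tester square-on: cell_3 at (510,48), the empty bays at (493,108) and (493,153), the selector at (500,243), and the loose cells at (365,223) and (362,302). The purple look-alike is at (432,378). I'll fit cylinders to the masks and use the tester's corners for its pose.

```bash
cat >> h.py <<'E'
from scipy.optimize import least_squares
def hull(cam,x,y,z0,z1,r=.009):
    t=np.linspace(0,2*np.pi,40)
    pts=np.array([proj(cam,[x+r*np.cos(a),y+r*np.sin(a),z]) for z in(z0,z1) for a in t],np.float32)
    return cv2.convexHull(pts)
def cen(h): m=cv2.moments(h);return np.array([m['m10']/m['m00'],m['m01']/m['m00']])
def fit(cam,box,g,z0=0,z1=.066):
    def f(p):
        h=hull(cam,*p,z0,z1)[:,0];lo,hi=h.min(0),h.max(0)
        b=np.array([*(lo+hi)/2,*(hi-lo)]);return (b-box)*[1,1,.3,.3]
    s=least_squares(f,g,x_scale=.01,diff_step=1e-3);return s.x,s.cost
E
python3 - <<'E'
from h import *
for cam in('wrist','scene','top'):
  imaging.camera(cam)
  for r in imaging.cut_out(cam,'cell_1'):
    if r['confidence']<.2: continue
    b=np.array(r['box']); g=ray(cam,b[:2],.033)[:2]
    up=g[0]>.48
    try: x,c=fit(cam,b,g,*((.04,.076) if up else (0,.066)))
    except Exception as e: print(e);continue
    print(cam,np.round(b,1),round(r['confidence'],2),np.round(x,4),round(c,2))
# tester corners in wrist pic1
from scipy.optimize import least_squares
px=np.array([[444,33],[600,23],[448,290],[444,181]])*.64
loc=np.array([[-.052,.092],[.052,.092],[-.052,-.092],[-.052,-.011]])
W=np.array([ray('wrist',p,.04)[:2] for p in px]);print(W.round(4))
def f(p): c,s=np.cos(p[2]),np.sin(p[2]);return (loc[:3]@np.array([[c,s],[-s,c]])+p[:2]-W[:3]).ravel()
s=least_squares(f,[.52,-.25,-.1]);print(s.x,np.abs(s.fun).max())
a=imaging.camera('wrist')
# sharp crop of the tester region
save('w2',cv2.resize(a[0:200,160:400],(800,667),interpolation=cv2.INTER_CUBIC)[:600])
E
```

```text
wrist [276.9 241.2  20.1  36.9] 0.94 [ 0.4387 -0.4007] 0.34
wrist [233.2 196.1  21.3  31. ] 0.84 [ 0.3984 -0.3288] 0.64
time passes only in moves, steps and waits
wrist [325.5  32.2  21.7  24.7] 0.73 [ 0.5279 -0.1734] 0.97
scene [266.3 233.3  11.6  31.3] 0.74 [ 0.39   -0.3304] 0.57
scene [308.6 231.9  12.8  29.1] 0.65 [ 0.4324 -0.4105] 0.17
time passes only in moves, steps and waits
scene [274.  191.3  22.3  14.8] 0.34 [ 0.5036 -0.2998] 9.05
[[ 0.4924 -0.1519]
 [ 0.5943 -0.1668]
 [ 0.4645 -0.328 ]
 [ 0.4758 -0.2462]]
[ 0.5293338  -0.24855669 -0.15857965] 0.0032170622961479323
```

```bash
sed -i 's/^def ray/_c={}\ndef prm(cam):\n    if cam not in _c: _c[cam]=imaging.camera_params(cam)\n    return _c[cam]\ndef ray/; s/p=imaging.camera_params(cam);K/p=prm(cam);K/' h.py
cat >> h.py <<'E'
def tp(x,y,T=(.5293,-.2486,-.1586)):
    c,s=np.cos(T[2]),np.sin(T[2]);return np.array([T[0]+c*x-s*y,T[1]+s*x+c*y])
def cells(cam='wrist'):
    _c.clear();prm(cam);imaging.camera(cam)
    for r in imaging.cut_out(cam,'cell_1'):
        if r['confidence']<.2: continue
        b=np.array(r['box']); g=ray(cam,b[:2],.033)[:2]
        x,c=fit(cam,b,g,*((.04,.076) if g[0]>.48 else (0,.066)))
        print(cam,np.round(b,1),round(r['confidence'],2),np.round(x,4),round(c,2))
E
python3 -m inch '[[50,[40,-12,-7],[2.6,0,0]],[50,[40,-12,-7],[0,0,0]],[50,[20,0,0],[0,0,0]],[50,[0,0,0],[0,0,0]]]'
python3 - <<'E'
from h import *
cells();cells('scene')
go([.413,-.266,.12],-9.1)
E
```

```text
time: 4.0
position: [0.4112, -0.2755, 0.1406]
tool_rot: [0.559, 0.428, -0.559, 0.439]
ft_force: [-0.3, -0.4, 1.1]
grip_width: 0.0553
wrist [254.1 179.1  25.2  45.6] 0.95 [ 0.4148 -0.2668] 1.55
wrist [377.2  21.5  46.6  43. ] 0.9 [ 0.5261 -0.1735] 0.71
wrist [251.4 242.   25.4  51.6] 0.86 [ 0.3973 -0.3258] 0.95
wrist [311.3 298.3  27.   57.2] 0.56 [ 0.4386 -0.4018] 0.35
wrist [383.9 115.5 151.7 231. ] 0.23 [ 0.5239 -0.238 ] 2378.83
scene [243.2 219.6   9.8  26.9] 0.71 [ 0.4096 -0.2667] 0.14
scene [266.7 232.6  14.6  27.8] 0.69 [ 0.3925 -0.3303] 1.38
scene [307.7 229.6  14.2  29.9] 0.47 [ 0.4385 -0.4064] 0.6
t 4.2 pos [ 0.4126 -0.2769  0.1427] jawyaw -14.4 q [-0.82  0.47  1.84 -0.    0.81 -0.56] f [-0.   0.4  0.5] grip 50.9
shift [ 22.5  -2.7 -10.9] turn [-5.3  0.7 -0.9]
```

```bash
python3 -m inch '[[50,[20,-2,-10],[-5.3,0.7,-0.9]],[50,[0,0,0],[0,0,0]]]'; python3 -c "
from h import *
go([.413,-.267,.033],-9.1)"
```

```text
time: 4.45
position: [0.4151, -0.2685, 0.1247]
tool_rot: [0.538, 0.457, -0.538, 0.461]
ft_force: [-0.4, -0.3, 0.7]
grip_width: 0.0503
t 4.45 pos [ 0.4151 -0.2685  0.1247] jawyaw -9.0 q [-0.8   0.51  1.85 -0.    0.78 -0.64] f [-0.4 -0.3  0.7] grip 50.3
shift [91.6 -2.7 -1.5] turn [ 0.1  0.2 -0.3]
```

```bash
python3 -m inch '[[50,[30,-1.5,-0.8],[0,0,0]],[50,[30,-0.8,-0.5],[0,0,0]],[50,[18,0,0],[0,0,0]],[50,[12,0,0],[0,0,0]],[50,[0,0,0],[0,0,0]],[30,[0,0,0],[0,0,0]],[22,[0,0,0],[0,0,0]],[10,[0,0,0],[0,0,0]],[10,[0,0,0],[0,0,0]],[10,[0,0,0],[0,0,0]]]' 20; python3 -c "
from h import *
cells();save('g1',imaging.camera('wrist'))
go([.413,-.267,.15],-9.1)"
```

```text
time: 5.7
position: [0.4202, -0.2753, 0.041]
tool_rot: [0.54, 0.447, -0.539, 0.468]
ft_force: [-0.1, -0.3, -0.4]
grip_width: 0.0176
wrist [234.9 318.9  23.8  36. ] 0.83 [ 0.4012 -0.326 ] 158.83
wrist [464.9  16.6  91.2  33.1] 0.79 [ 0.5213 -0.1802] 55.35
wrist [256.  229.1  37.7  78.4] 0.64 [ 0.4227 -0.2662] 0.07
t 5.85 pos [ 0.4202 -0.2753  0.0409] jawyaw -9.4 q [-0.8   0.67  1.9  -0.    0.55 -0.64] f [-0.1  0.3  0.9] grip 16.9
shift [-109.3   -6.    -5. ] turn [-0.3  1.  -1.3]
```

View pics/g1.png

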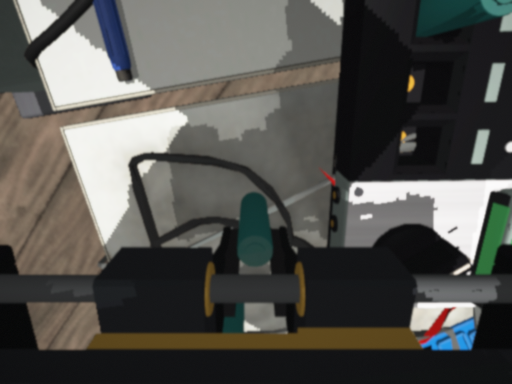

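The grip is on the cell (about (255,230)), but the hand sits about 9 mm off-centre in tool z and is slightly tilted. I'll reopen, recentre and regrasp.

```bash
python3 -m inch '[[24,[0,0,0],[0,0,0]],[32,[0,0,0],[0,0,0]],[32,[0,0,0],[0,0,0]],[32,[2,0,-5],[0,1,-1.3]],[32,[2,0,-4],[0,0,0]],[32,[2,0,0],[0,0,0]],[32,[0,0,0],[0,0,0]]]'; python3 -c "
from h import *
cells()
go([.422,-.266,.036],-9.1)"
```

```text
time: 6.72
position: [0.4219, -0.2656, 0.0341]
tool_rot: [-0.539, -0.458, 0.539, -0.457]
ft_force: [-0.3, -0.4, -0.2]
grip_width: 0.0318
wrist [255.5 244.3  36.2  69.1] 0.69 [ 0.4237 -0.2623] 8.14
wrist [231.8 318.4  32.7  35.8] 0.68 [ 0.4032 -0.3091] 173.95
wrist [464.7  27.7  88.6  55.4] 0.66 [ 0.5189 -0.1753] 17.53
wrist [421.6 167.8 180.8 331.8] 0.35 [ 0.5036 -0.2281] 3810.12
t 6.83 pos [ 0.4218 -0.2656  0.0343] jawyaw -9.4 q [-0.79  0.68  1.89 -0.    0.57 -0.62] f [ 0.6  0.1 -0.4] grip 32.1
shift [-1.7  0.2  0.3] turn [-0.3 -0.1  0.1]
```

```bash
python3 -m inch '[[24,[0,0,0],[0,0,0]],[10,[0,0,0],[0,0,0]],[10,[0,0,0],[0,0,0]],[10,[0,0,0],[0,0,0]],[10,[0,0,0],[0,0,0]],[10,[-10,0,0],[0,0,0]],[10,[-30,0,0],[0,0,0]],[10,[-30,0,0],[0,0,0]],[10,[0,0,0],[0,0,0]]]' 25; python3 - <<'E'
from h import *
a=imaging.camera('wrist');save('g2',a)
o=get_obs()
print([ (np.round(r['box'],1),round(r['confidence'],2)) for r in imaging.cut_out('wrist','cell_1')])
# expected box for cell centred on tool, bottom z = tcp -.034
_c.clear()
x,y,z=o['position'];h=hull('wrist',x,y,z-.034,z+.032)[:,0];print(h.min(0),h.max(0))
b2=tp(-.014,.043);print(b2); go([*b2,z],-9.1)
for cam in('wrist','top'):
  imaging.camera(cam)
  for t,zz in (('bay_1',.01),('tester',0)):
    for r in imaging.tip_of(cam,t): 
      if r['confidence']>.4: print(cam,t,np.round(r['pixel']),round(r['confidence'],2),ray(cam,r['pixel'],zz)[:2].round(4))
for n in((-.052,.092),(-.052,-.092),(.052,.092),(-.052,-.011),(.052,-.092)): print(n,proj('wrist',[*tp(*n),.04]).round(1))
for k in(.011,.043): print('mouth', proj('wrist',[*tp(-.014,k),.04]).round(1),[proj('wrist',[*tp(-.014+i*.0145,k+j*.0145),.04]).round().tolist() for i in(-1,1) for j in(-1,1)])
E
```

```text
time: 7.95
position: [0.4218, -0.2659, 0.1075]
tool_rot: [-0.539, -0.458, 0.539, -0.457]
ft_force: [0.7, -0.6, -0.5]
grip_width: 0.017
[(array([256.2, 243.3,  42.1,  68.2]), 0.61), (array([398.2,  45.3,  53.2,  37.6]), 0.6)]Traceback (most recent call last):
  File "<stdin>", line 6, in <module>
NameError: name '_c' is not defined
```

View pics/g2.png

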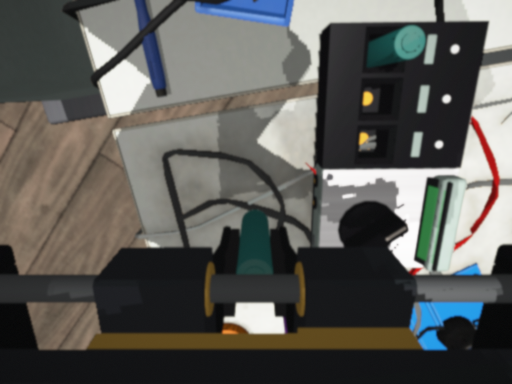

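The cell is held and lifted, with its visible lower end at (256,213). The tester's top corners are clear in this view, at (325,24), (488,23), (462,167) and (318,167). I'll refine the tester pose from them.

```bash
python3 - <<'E'
from h import *
import h
o=get_obs();x,y,z=o['position']
hh=hull('wrist',x,y,z-.034,z+.032)[:,0];print('exp box',hh.min(0),hh.max(0))
m=cv2.cvtColor(cv2.imread('pics/g2.png'),cv2.COLOR_BGR2HSV)
c=cv2.inRange(m,(75,60,20),(100,255,255))[180:300,200:320];ys,xs=np.nonzero(c);print('cell seen',xs.min()+200,xs.max()+200,ys.min()+180,ys.max()+180)
for n in((-.052,.092),(-.052,-.092),(.052,.092),(-.052,-.011),(.052,-.011)): print(n,proj('wrist',[*tp(*n),.04]).round(1))
for k in(.011,.043): print('mouth', proj('wrist',[*tp(-.014,k),.04]).round(1),[proj('wrist',[*tp(-.014+i*.0145,k+j*.0145),.04]).round().tolist() for i in(-1,1) for j in(-1,1)])
b2=tp(-.014,.043);print(b2); go([*b2,z],-9.1)
g=cv2.imread('pics/g2.png')[10:180,300:500];cv2.imwrite('pics/g2c.png',cv2.resize(g,(700,595),interpolation=cv2.INTER_CUBIC))
E
```

```text
exp box [233.46893 208.10638] [271.51633 291.67352]
cell seen 235 273 209 274
(-0.052, 0.092) [334.1  22.8]
(-0.052, -0.092) [318.4 271.5]
(0.052, 0.092) [495.3  21.6]
(-0.052, -0.011) [324.4 176.4]
(0.052, -0.011) [464.3 175.8]
mouth [378.8 146.8] [[357.0, 166.0], [361.0, 127.0], [396.0, 166.0], [402.0, 126.0]]
mouth [384. 101.] [[361.0, 122.0], [365.0, 79.0], [402.0, 122.0], [408.0, 79.0]]
[ 0.52226695 -0.20392857]
t 8.05 pos [ 0.4206 -0.2648  0.1056] jawyaw -9.4 q [-0.79  0.55  1.85 -0.    0.75 -0.62] f [-0.4 -0.1 -1. ] grip 17.3
shift [ -0.2  90.4 -76.7] turn [-0.3 -0.2  0.3]
```

View pics/g2c.png

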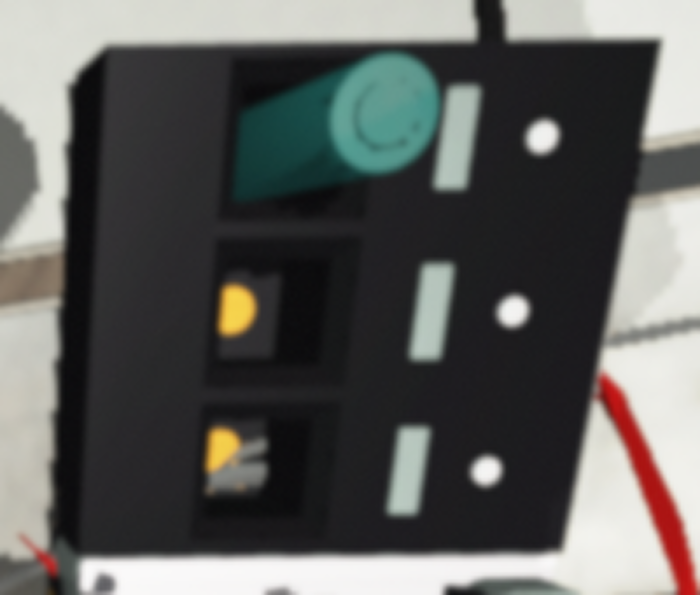

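The bay mouths appear within about 1 mm of the model, so I move above bay_2 and check alignment there.

```bash
python3 -m inch '[[10,[-2,30,-26],[0,0,0]],[10,[0,30,-26],[0,0,0]],[10,[0,28,-25],[0,0,0]],[10,[0,0,0],[0,0,0]]]'; python3 -c "
from h import *
go([.5203,-.204,.095],-9.1)"
```

```text
time: 8.55
position: [0.5198, -0.2006, 0.1028]
tool_rot: [-0.539, -0.462, 0.541, -0.451]
ft_force: [-0.6, 0.5, 0.0]
grip_width: 0.0174
t 8.55 pos [ 0.5198 -0.2006  0.1028] jawyaw -9.5 q [-0.57  0.61  1.7   0.    0.85 -0.4 ] f [-0.6  0.5  0. ] grip 17.4
shift [7.8 1.1 3.3] turn [-0.5 -0.4  0.8]
```

```bash
python3 -m inch '[[10,[7,1,3.3],[-0.5,-0.4,0.8]],[10,[0,0,0],[0,0,0]]]'; python3 - <<'E'
from h import *
prm('wrist');o=get_obs();a=imaging.camera('wrist')
x,y,z=o['position'];c=np.radians(-9.1)
T=(.5283,-.2484,-.1586)
for n in (1,2):
  q=np.array([proj('wrist',[*tp(-.014+i*.0145,.011+.032*(n-1)+j*.0145,T),.04]) for i,j in((-1,-1),(-1,1),(1,1),(1,-1))])
  print('mouth',n,q.round(1).tolist())
hh=hull('wrist',x+.001,y,z-.034,z+.032)[:,0];print('exp cell',hh.min(0),hh.max(0))
go([.5203,-.204,.095],-9.1)
save('p1',cv2.resize(a[120:300,140:380],(800,600),interpolation=cv2.INTER_CUBIC))
E
```

```text
time: 8.8
position: [0.5176, -0.2037, 0.0934]
tool_rot: [-0.537, -0.461, 0.538, -0.458]
ft_force: [-0.3, 0.2, 0.6]
grip_width: 0.0173
mouth 1 [[239.6, 265.3], [239.1, 231.2], [277.9, 231.3], [277.0, 265.4]]
mouth 2 [[239.1, 227.5], [238.5, 190.4], [278.9, 190.5], [278.0, 227.6]]
exp cell [235.68037 207.71548] [273.72647 291.38394]
t 8.85 pos [ 0.5178 -0.2039  0.0938] jawyaw -9.0 q [-0.58  0.62  1.71  0.    0.81 -0.42] f [ 0.2  0.1 -0.3] grip 17.0
shift [-1.2  2.5 -0.3] turn [ 0.1 -0.1  0.2]
```

View pics/p1.png

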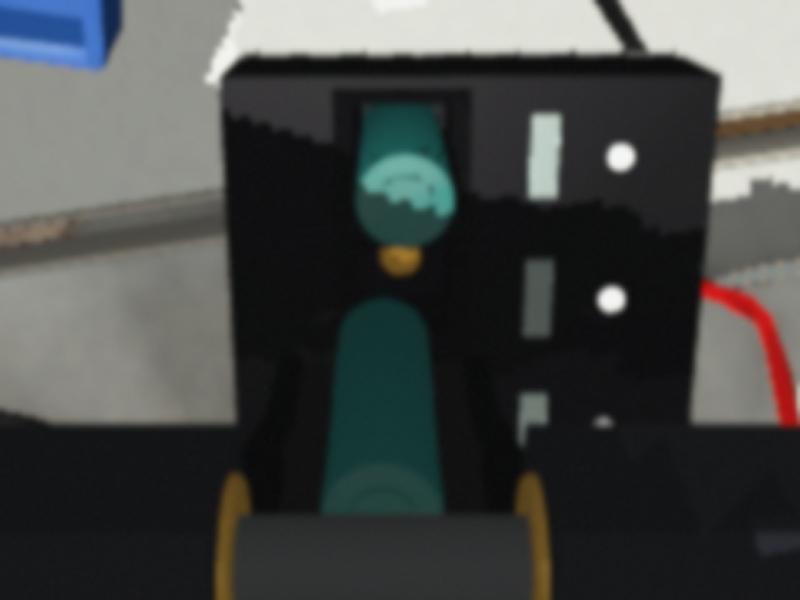

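```bash
python3 - <<'E'
from h import *
T=(.5283,-.2484,-.1586)
print('bay3 mouth',[proj('wrist',[*tp(-.014+i*.0145,.075+j*.0145,T),.04]).round(1).tolist() for i,j in((-1,1),(1,1))], 'seen (239.9..281,147)')
print('gold2',proj('wrist',[*tp(-.014,.043,T),.01]),'seen 260,198')
print('top3',proj('wrist',[*tp(-.014,.075,T),.076]),'seen 261.5,180')
print('end corners',[proj('wrist',[*tp(i*.052,.092,T),.04]).round(1).tolist() for i in(-1,1)],'seen (206.6,142) (356,143)')
o=get_obs();x,y,z=o['position'];print('bottom',proj('wrist',[x,y,z-.034]),'seen centre col 255.5; front edge', proj('wrist',[x-.0,y+.009,z-.034]),'seen row 209.5')
for dx in(0,.001,.002,.003): print(dx,proj('wrist',[x+dx,y,z-.034]))
E
```

```text
bay3 mouth [[237.5, 145.7], [279.7, 145.8]] seen (239.9..281,147)
gold2 [257.96682802 195.93071376] seen 260,198
top3 [259.0156388  180.29385211] seen 261.5,180
end corners [[203.2, 142.1], [355.0, 142.3]] seen (206.6,142) (356,143)
bottom [253.47155079 220.46914498] seen centre col 255.5; front edge [251.32913604 208.10507263] seen row 209.5
0 [253.47155079 220.46914498]
0.001 [254.93879137 220.25499208]
0.002 [256.40673422 220.04073668]
0.003 [257.87537984 219.8263787 ]
```

```bash
python3 -m inch '[[10,[5,3.5,-1],[0,0,0]],[10,[0,0,0],[0,0,0]]]'; python3 -c "
from h import *
go([.5214,-.2035,.075],-9.1)"
```

```text
time: 9.1
position: [0.5207, -0.2044, 0.0884]
tool_rot: [-0.538, -0.46, 0.539, -0.457]
ft_force: [0.0, 0.5, 0.4]
grip_width: 0.0171
t 9.1 pos [ 0.5207 -0.2044  0.0884] jawyaw -9.2 q [-0.57  0.63  1.71  0.    0.81 -0.41] f [0.  0.5 0.4] grip 17.1
shift [13.4  0.6 -0.9] turn [-0.1 -0.1  0.2]
```

```bash
python3 -m inch '[[10,[8,0.6,-0.9],[0,0,0]],[10,[7,0,0],[0,0,0]],[10,[0,0,0],[0,0,0]]]'; python3 -c "
from h import *
go([.5214,-.2035,.065],-9.1)"
```

```text
time: 9.48
position: [0.5213, -0.2037, 0.0724]
tool_rot: [-0.538, -0.46, 0.539, -0.457]
ft_force: [0.1, 0.4, -0.6]
grip_width: 0.0168
t 9.47 pos [ 0.5213 -0.2037  0.0724] jawyaw -9.2 q [-0.57  0.66  1.72  0.    0.77 -0.41] f [ 0.1  0.4 -0.6] grip 16.8
shift [ 7.4  0.1 -0.2] turn [-0.1 -0.1  0.2]
```

```bash
python3 -m inch '[[10,[5,0,0],[0,0,0]],[10,[5,0,0],[0,0,0]],[10,[4,0,0],[0,0,0]],[10,[0,0,0],[0,0,0]]]'; python3 -c "
from h import *
go([.5214,-.2035,.044],-9.1)"
```

```text
time: 9.98
position: [0.5213, -0.2036, 0.0574]
tool_rot: [-0.538, -0.46, 0.539, -0.457]
ft_force: [-0.2, 0.3, 0.1]
grip_width: 0.0169
t 9.97 pos [ 0.5213 -0.2036  0.0574] jawyaw -9.2 q [-0.57  0.68  1.72  0.    0.74 -0.41] f [-0.2  0.3  0.1] grip 16.9
shift [13.4  0.1 -0.1] turn [-0.1 -0.1  0.2]
```

Going in freely. Now the rest of the way down.

```bash
python3 -m inch '[[10,[5,0,0],[0,0,0]],[10,[4,0,0],[0,0,0]],[10,[2,0,0],[0,0,0]],[10,[1.5,0,0],[0,0,0]],[10,[1,0,0],[0,0,0]],[10,[0,0,0],[0,0,0]]]'; python3 -c "
from h import *
go([.5214,-.2035,.044],-9.1)"
```

```text
time: 10.72
position: [0.5218, -0.204, 0.0447]
tool_rot: [-0.538, -0.459, 0.539, -0.458]
ft_force: [0.2, -0.3, 0.8]
grip_width: 0.0171
t 10.72 pos [ 0.5218 -0.204   0.0447] jawyaw -9.2 q [-0.57  0.71  1.73 -0.    0.71 -0.41] f [ 0.2 -0.3  0.8] grip 17.1
shift [ 0.7 -0.5 -0.4] turn [-0.1 -0.1  0.1]
```

```bash
python3 -m inch '[[10,[1.2,0,0],[0,0,0]],[10,[0.8,0,0],[0,0,0]],[10,[0,0,0],[0,0,0]]]'; python3 -m inch '[[20,[0,0,0],[0,0,0]],[26,[0,0,0],[0,0,0]],[34,[0,0,0],[0,0,0]],[34,[0,0,0],[0,0,0]],[34,[-15,0,0],[0,0,0]],[34,[-30,0,0],[0,0,0]],[34,[-20,0,0],[0,0,0]],[34,[0,0,0],[0,0,0]]]'; python3 -c "
from h import *
cells()
c=tp(-.014,.043);print('bay2',c)
go([.397,-.329,.13],-9.1)"
```

```text
time: 11.1
position: [0.5222, -0.2042, 0.0445]
tool_rot: [-0.538, -0.459, 0.539, -0.458]
ft_force: [-0.1, 0.8, -1.4]
grip_width: 0.0172
time: 12.1
position: [0.5227, -0.2045, 0.1128]
tool_rot: [-0.538, -0.458, 0.538, -0.458]
ft_force: [-0.5, -1.1, -0.2]
grip_width: 0.0338
wrist [254.4 209.2  28.8  47.7] 0.64 [ 0.5235 -0.2036] 2.56
bay2 [ 0.52226695 -0.20392857]
t 12.2 pos [ 0.5215 -0.2038  0.1111] jawyaw -9.2 q [-0.57  0.6   1.69 -0.    0.86 -0.41] f [-0.  -0.1  0.9] grip 34.1
shift [ -18.7 -103.   143.4] turn [-0.1 -0.1  0.2]
```

```bash
python3 -m inch '[[50,[-10,-26,36],[0,0,0]],[50,[-10,-26,36],[0,0,0]],[50,[0,-26,36],[0,0,0]],[50,[0,-25,35],[0,0,0]],[50,[0,0,0],[0,0,0]]]'; python3 -c "
from h import *
cells()
cells('scene')
go([.397,-.329,.1],-9.1)"
```

```text
time: 12.82
position: [0.3928, -0.3301, 0.1276]
tool_rot: [-0.537, -0.463, 0.538, -0.456]
ft_force: [0.5, 0.3, -0.9]
grip_width: 0.0501
wrist [417.4  10.6  52.   21.1] 0.95 [ 0.5172 -0.2164] 25.1
wrist [259.9 189.9  24.9  46.8] 0.6 [ 0.3978 -0.326 ] 0.64
scene [307.9 230.   13.7  27. ] 0.77 [ 0.4375 -0.4072] 0.47
scene [264.9 230.9  13.2  26.9] 0.7 [ 0.3958 -0.3247] 0.92
scene [274.3 196.5  19.4  15.6] 0.52 [ 0.4858 -0.308 ] 5.54
t 13.03 pos [ 0.395  -0.3275  0.1279] jawyaw -8.7 q [-0.91  0.52  1.79 -0.    0.83 -0.76] f [ 0.5  0.5 -0.1] grip 49.8
shift [27.8  2.4  1.4] turn [ 0.4 -0.3  0.5]
```

```bash
python3 -m inch '[[50,[25,2.5,-1.5],[0.4,-0.3,0.5]],[50,[22,0,0],[0,0,0]],[50,[0,0,0],[0,0,0]],[50,[0,0,0],[0,0,0]]]'; python3 -c "
from h import *
cells()
go([.3975,-.3255,.034],-9.1)"
```

```text
time: 13.52
position: [0.4014, -0.3228, 0.0803]
tool_rot: [0.537, 0.46, -0.536, 0.461]
ft_force: [-0.1, -0.2, 0.9]
grip_width: 0.05
wrist [315.4 318.8  26.5  33.8] 0.83 [ 0.4351 -0.4154] 86.34
wrist [246.8 221.9  32.5  60. ] 0.75 [ 0.3969 -0.3261] 0.51
wrist [437.8  10.4  59.3  20.9] 0.59 [ 0.5128 -0.2174] 62.9
t 13.62 pos [ 0.4013 -0.3231  0.0806] jawyaw -8.7 q [-0.9   0.61  1.83  0.    0.71 -0.75] f [-0.1 -0.4  1.5] grip 49.9
shift [46.6 -3.5  2.9] turn [ 0.4  0.  -0.1]
```

```bash
python3 -m inch '[[50,[6,-3.5,2.9],[0.4,0,0]],[50,[0,0,0],[0,0,0]],[50,[10,0,0],[0,0,0]],[50,[10,0,0],[0,0,0]],[50,[0,0,0],[0,0,0]]]'; python3 -c "
from h import *
cells()
go([.3975,-.3255,.034],-9.1)"
```

```text
time: 14.25
position: [0.3975, -0.3265, 0.054]
tool_rot: [0.539, 0.457, -0.538, 0.46]
ft_force: [0.8, -0.2, 0.4]
grip_width: 0.0499
wrist [252.6 232.8  38.3  76.1] 0.97 [ 0.3973 -0.326 ] 2.01
wrist [429.9 111.2 161.9 221.7] 0.59 [ 0.4931 -0.2671] 1757.97
t 14.35 pos [ 0.3979 -0.3269  0.0546] jawyaw -9.2 q [-0.91  0.65  1.84  0.    0.64 -0.75] f [ 0.6 -0.1  0.1] grip 50.0
shift [20.6 -0.7 -1.4] turn [-0.1  0.2 -0.3]
```

```bash
python3 -m inch '[[50,[10,-0.5,-1],[0,0,0]],[50,[10,0,0],[0,0,0]],[50,[0,0,0],[0,0,0]],[32,[0,0,0],[0,0,0]],[32,[0,0,0],[0,0,0]],[24,[0,0,0],[0,0,0]],[10,[0,0,0],[0,0,0]],[10,[0,0,0],[0,0,0]],[10,[0,0,0],[0,0,0]],[10,[0,0,0],[0,0,0]]]' 25; python3 -c "
from h import *
go([.3975,-.3255,.034],-9.1)"; python3 -m inch '[[10,[-10,0,0],[0,0,0]],[10,[-30,0,0],[0,0,0]],[10,[-30,0,0],[0,0,0]],[10,[0,0,0],[0,0,0]]]';python3 - <<'E'
from h import *
a=imaging.camera('wrist');save('g3',a)
m=cv2.cvtColor(a,cv2.COLOR_RGB2HSV)
c=cv2.inRange(m,(75,60,20),(100,255,255))[180:300,200:320];ys,xs=np.nonzero(c);print('cell seen',xs.min()+200,xs.max()+200,ys.min()+180,ys.max()+180,'first: 235 273 209 274')
go([.5162,-.2352,.1],-9.1)
E
```

```text
time: 15.6
position: [0.3981, -0.3262, 0.0338]
tool_rot: [0.539, 0.456, -0.538, 0.461]
ft_force: [-0.2, -0.1, -1.2]
grip_width: 0.0172
t 15.6 pos [ 0.3981 -0.3262  0.0338] jawyaw -9.2 q [-0.9   0.69  1.85  0.    0.59 -0.75] f [-0.2 -0.1 -1.2] grip 17.2
shift [-0.2 -0.7 -0.6] turn [-0.1  0.2 -0.4]
time: 16.1
position: [0.3976, -0.3258, 0.1068]
tool_rot: [0.539, 0.456, -0.538, 0.461]
ft_force: [0.9, -0.5, -0.7]
grip_width: 0.0172
cell seen 235 274 209 274 first: 235 273 209 274
t 16.15 pos [ 0.397  -0.325   0.1057] jawyaw -9.2 q [-0.9   0.56  1.82  0.    0.76 -0.75] f [-0.8 -0.   0.5] grip 17.1
shift [   5.9  103.4 -107.7] turn [-0.1  0.1 -0.2]
```

```bash
python3 -m inch '[[10,[-5,26,-27],[0,0,0]],[10,[-4,26,-27],[0,0,0]],[10,[0,26,-27],[0,0,0]],[10,[0,25,-26],[0,0,0]],[10,[0,0,0],[0,0,0]]]'; python3 -c "
from h import *
go([.5163,-.2352,.095],-9.1)"
```

```text
time: 16.77
position: [0.5162, -0.2321, 0.1105]
tool_rot: [-0.539, -0.459, 0.539, -0.456]
ft_force: [-1.2, -0.5, -0.5]
grip_width: 0.0172
t 16.77 pos [ 0.5162 -0.2321  0.1105] jawyaw -9.3 q [-0.62  0.6   1.68  0.    0.86 -0.46] f [-1.2 -0.5 -0.5] grip 17.2
shift [15.5  0.7  3.1] turn [-0.2 -0.1  0.2]
```

```bash
python3 -m inch '[[10,[15,0.7,3],[-0.2,-0.1,0.2]],[10,[0,0,0],[0,0,0]],[10,[0,0,0],[0,0,0]]]'; python3 - <<'E'
from h import *
T=(.5283,-.2484,-.1586)
prm('wrist');a=imaging.camera('wrist')
save('p2',cv2.resize(a[120:300,140:380],(800,600),interpolation=cv2.INTER_CUBIC))
print('end3',[proj('wrist',[*tp(i*.052,.092,T),.04]).round(1).tolist() for i in(-1,1)])
print('tops',[proj('wrist',[*tp(-.014,k,T),.076]).round(1).tolist() for k in(.043,.075)],'gold1',proj('wrist',[*tp(-.014,.011,T),.01]).round(1))
print(imaging.camera_params('wrist')['xyz'],'mouth1',[proj('wrist',[*tp(-.014+i*.0145,.011+j*.0145,T),.04]).round(1).tolist() for i,j in((-1,1),(1,1))])
go([.5163,-.2352,.075],-9.1)
E
```

```text
time: 17.15
position: [0.5132, -0.2356, 0.0922]
tool_rot: [-0.538, -0.46, 0.539, -0.456]
ft_force: [0.1, -0.8, -1.1]
grip_width: 0.0172
end3 [[199.6, 93.4], [359.7, 93.0]]
tops [[258.2, 180.9], [258.3, 125.6]] gold1 [257.7 196.5]
[ 0.52790162 -0.15369269  0.25373974] mouth1 [[237.6, 190.7], [278.2, 190.7]]
t 17.2 pos [ 0.513  -0.2355  0.0922] jawyaw -9.2 q [-0.63  0.63  1.69 -0.    0.82 -0.47] f [-0.2 -0.1 -0.1] grip 17.1
shift [17.2  3.3 -0.8] turn [-0.1 -0.1  0.3]
```

View pics/p2.png

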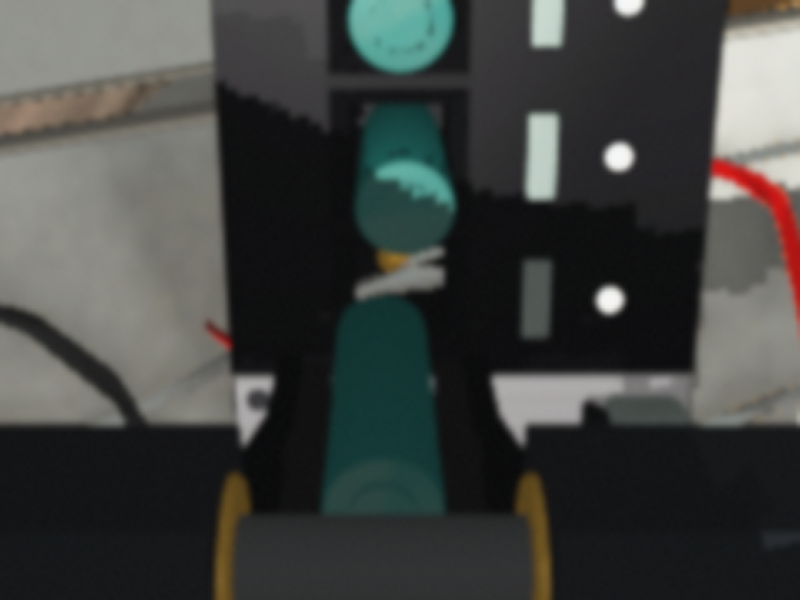

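Bay_2's cell top at (405,205) sits just like cell_3 did earlier, so it is seated. The picture for bay_1 matches the earlier bay_2 one, with the held cell's lower end at (385,298), so I use the same correction.

```bash
python3 -m inch '[[10,[5,3.5,-0.8],[0,0,0]],[10,[0,0,0],[0,0,0]],[10,[6,0,0],[0,0,0]],[10,[0,0,0],[0,0,0]]]'; python3 -c "
from h import *
go([.5163,-.2352,.075],-9.1)"
```

```text
time: 17.7
position: [0.5166, -0.2362, 0.081]
tool_rot: [-0.538, -0.46, 0.539, -0.456]
ft_force: [-0.9, 0.5, -0.2]
grip_width: 0.0171
t 17.7 pos [ 0.5166 -0.2362  0.081 ] jawyaw -9.3 q [-0.63  0.65  1.69 -0.    0.8  -0.46] f [-0.9  0.5 -0.2] grip 17.1
shift [ 6.  -0.4 -0.9] turn [-0.2 -0.1  0.3]
```

```bash
python3 -m inch '[[10,[5,-0.4,-0.9],[0,0,0]],[10,[4,0,0],[0,0,0]],[10,[4,0,0],[0,0,0]],[10,[4,0,0],[0,0,0]],[10,[0,0,0],[0,0,0]]]'; python3 -c "
from h import *
go([.5163,-.2352,.044],-9.1)"
```

```text
time: 18.32
position: [0.5162, -0.2349, 0.0627]
tool_rot: [-0.538, -0.46, 0.539, -0.456]
ft_force: [-0.3, 1.1, -0.7]
grip_width: 0.0171
t 18.32 pos [ 0.5162 -0.2349  0.0627] jawyaw -9.3 q [-0.62  0.68  1.7  -0.    0.77 -0.46] f [-0.3  1.1 -0.7] grip 17.1
shift [18.7  0.3  0.4] turn [-0.2 -0.1  0.3]
```

```bash
python3 -m inch '[[10,[5,0,0],[0,0,0]],[10,[5,0,0],[0,0,0]],[10,[4,0,0],[0,0,0]],[10,[2,0,0],[0,0,0]],[10,[1.5,0,0],[0,0,0]],[10,[1,0,0],[0,0,0]],[10,[0,0,0],[0,0,0]]]'; python3 -c "
from h import *
go([.5163,-.2352,.044],-9.1)"
```

```text
time: 19.2
position: [0.5165, -0.2352, 0.044]
tool_rot: [-0.538, -0.459, 0.539, -0.457]
ft_force: [0.3, -0.2, -1.4]
grip_width: 0.0172
t 19.2 pos [ 0.5165 -0.2352  0.044 ] jawyaw -9.3 q [-0.62  0.71  1.71 -0.    0.73 -0.46] f [ 0.3 -0.2 -1.4] grip 17.2
shift [-0.  -0.2  0.1] turn [-0.2 -0.1  0.2]
```

```bash
python3 -m inch '[[10,[1,0,0],[0,0,0]],[20,[0,0,0],[0,0,0]],[26,[0,0,0],[0,0,0]],[34,[0,0,0],[0,0,0]],[34,[0,0,0],[0,0,0]],[34,[-15,0,0],[0,0,0]],[34,[-30,0,0],[0,0,0]],[34,[-40,0,0],[0,0,0]],[34,[0,0,0],[0,0,0]]]'; python3 -c "
from h import *
cells()
a=imaging.camera('wrist');save('s0',cv2.resize(a,(800,600),interpolation=cv2.INTER_CUBIC))
print(tp(-.014,.011),tp(-.014,.043))
go([.5058,-.3005,.13],-63)"
```

```text
time: 20.32
position: [0.5175, -0.2358, 0.1329]
tool_rot: [-0.538, -0.459, 0.539, -0.457]
ft_force: [1.1, -0.9, 0.7]
grip_width: 0.0336
wrist [255.  117.6  20.4  30.5] 0.96 [ 0.529  -0.1718] 1.73
wrist [252.3 199.   27.3  41. ] 0.85 [ 0.5169 -0.2338] 1.42
wrist [255.2 163.2  26.6  39.9] 0.71 [ 0.5237 -0.2056] 2.04
wrist [208.9 327.7  19.2  14.2] 0.61 [ 0.4513 -0.3688] 103.85
[ 0.517213   -0.23552695] [ 0.52226695 -0.20392857]
t 20.48 pos [ 0.5148 -0.234   0.129 ] jawyaw -9.3 q [-0.62  0.58  1.66 -0.    0.91 -0.46] f [-0.   0.9 -0.4] grip 33.8
shift [-1.3  1.8 67.1] turn [53.7  0.   0.6]
```

View pics/s0.png

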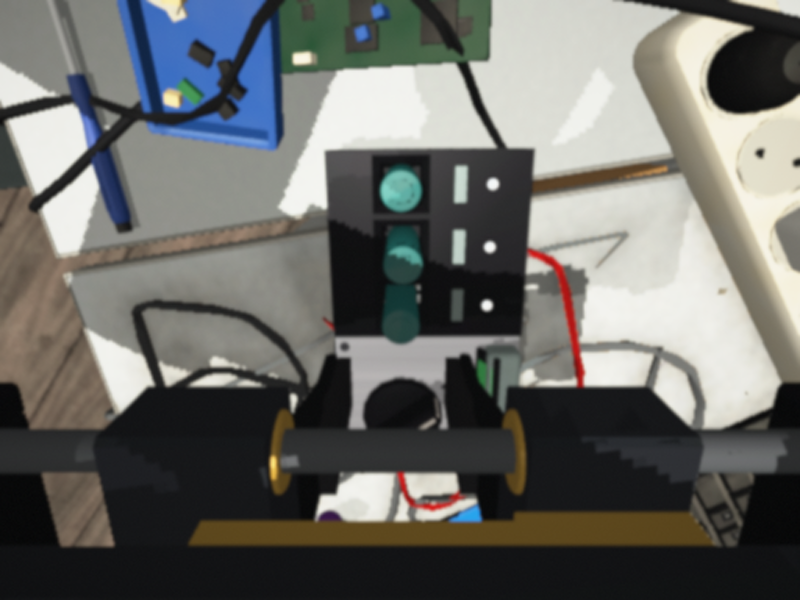

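All three cells stand in their bays, with tops at (401,188), (403,262) and (401,325), evenly spaced. Next is the selector.

```bash
python3 -m inch '[[40,[-1,1,34],[0,0,0]],[40,[0,1,33],[0,0,0]],[40,[0,0,0],[10.6,0,0]],[40,[0,0,0],[10.6,0,0]],[40,[0,0,0],[10.6,0,0]],[40,[0,0,0],[10.6,0,0]],[40,[0,0,0],[10.6,0,0]],[40,[0,0,0],[0,0,0]]]'; python3 -c "
from h import *
imaging.camera('wrist')
for t,z in (('selector_bar',.057),):
  for r in imaging.tip_of('wrist',t): print(np.round(r['pixel']),round(r['confidence'],2),ray('wrist',r['pixel'],z).round(4))
go([.5058,-.3005,.08],-63)"
```

```text
time: 21.48
position: [0.4985, -0.2968, 0.1172]
tool_rot: [-0.679, -0.176, 0.695, -0.156]
ft_force: [0.0, 0.3, -0.1]
grip_width: 0.0399
[265. 199.] 0.91 [ 0.5066 -0.2999  0.057 ]
[174. 113.] 0.46 [ 0.5337 -0.2153  0.057 ]
t 21.57 pos [ 0.4986 -0.2969  0.1175] jawyaw -62.8 q [-0.73  0.62  1.61 -0.    0.95  0.37] f [-0.7 -1.   0.6] grip 40.2
shift [37.2  7.8 -5.3] turn [0.2 0.9 1.9]
```

```bash
python3 -m inch '[[40,[22,7.5,-5],[0,0.9,1.9]],[40,[10,0,0],[0,0,0]],[40,[0,0,0],[0,0,0]]]'; python3 -c "
from h import *
go([.5058,-.3003,.052],-63)"
```

```text
time: 21.95
position: [0.5059, -0.3007, 0.084]
tool_rot: [0.687, 0.168, -0.687, 0.168]
ft_force: [0.0, 0.1, -0.6]
grip_width: 0.0401
t 21.95 pos [ 0.5059 -0.3007  0.084 ] jawyaw -62.5 q [-0.73  0.67  1.64  0.    0.84  0.36] f [ 0.   0.1 -0.6] grip 40.1
shift [32.  -0.4 -0.1] turn [ 0.5 -0.   0. ]
```

```bash
python3 -m inch '[[40,[14,0,0],[0.5,0,0]],[40,[12,0,0],[0,0,0]],[40,[5,0,0],[0,0,0]],[40,[0,0,0],[0,0,0]],[25,[0,0,0],[0,0,0]],[18,[0,0,0],[0,0,0]],[5,[0,0,0],[0,0,0]],[5,[0,0,0],[0,0,0]],[5,[0,0,0],[0,0,0]],[5,[0,0,0],[0,0,0]]]' 30; python3 -c "
from h import *
print(get_obs()['moment'])
go([.5058,-.3003,.052],-63)"
```

```text
time: 23.2
position: [0.5063, -0.3007, 0.0524]
tool_rot: [0.688, 0.166, -0.687, 0.165]
ft_force: [-0.4, 1.3, 0.7]
grip_width: 0.0122
[0.08148531 0.01709863 0.10124811]
t 23.2 pos [ 0.5063 -0.3007  0.0524] jawyaw -62.9 q [-0.73  0.72  1.65  0.    0.77  0.37] f [-0.4  1.3  0.7] grip 12.2
shift [ 0.4 -0.6  0.2] turn [ 0.1 -0.1 -0. ]
```

Gripped the bar (12.2 mm, as specified). Turning clockwise.

```bash
python3 -m inch '[[5,[0,0,0],[10,0,0]],[5,[0,0,0],[10,0,0]],[5,[0,0,0],[10,0,0]],[5,[0,0,0],[10,0,0]],[5,[0,0,0],[0,0,0]]]' 40; python3 -c "
from h import *
print(get_obs()['moment'])
go([.5060,-.3005,.052],-135)"
```

```text
time: 23.82
position: [0.5062, -0.3005, 0.0524]
tool_rot: [0.702, -0.086, -0.702, -0.087]
ft_force: [0.5, 0.8, -0.4]
grip_width: 0.0116
[ 0.15012555 -0.00181853  0.07700598]
t 23.82 pos [ 0.5062 -0.3005  0.0524] jawyaw -104.1 q [-0.73  0.72  1.65  0.    0.77  1.09] f [ 0.5  0.8 -0.4] grip 11.6
shift [0.4 0.1 0.2] turn [30.9 -0.   0.1]
```

```bash
python3 -m inch '[[5,[0,0,0],[10,0,0]],[5,[0,0,0],[10,0,0]],[5,[0,0,0],[10,0,0]],[5,[0,0,0],[1.5,0,0]],[5,[0,0,0],[0,0,0]]]'; python3 -m inch '[[5,[0,0,0],[0,0,0]],[5,[0,0,0],[0,0,0]],[5,[0,0,0],[0,0,0]],[5,[0,0,0],[0,0,0]],[5,[0,0,0],[0,0,0]],[5,[0,0,0],[0,0,0]]]'; python3 -c "
from h import *
print(get_obs()['moment'])
go([.5060,-.3005,.052],-135)
cells('top');cells('wrist')
s=imaging.camera('scene');w=imaging.camera('wrist')
im=np.hstack([cv2.resize(s[160:280,200:320],(400,400),interpolation=cv2.INTER_CUBIC),cv2.resize(w,(400,300)).copy().repeat(1,0) if 0 else cv2.copyMakeBorder(cv2.resize(w,(400,300)),0,100,0,0,cv2.BORDER_CONSTANT)])
save('fin',im)"
```

```text
time: 24.45
position: [0.5063, -0.3002, 0.0523]
tool_rot: [0.652, -0.273, -0.652, -0.274]
ft_force: [-0.3, 1.2, 0.0]
grip_width: 0.0117
time: 25.2
position: [0.5063, -0.3002, 0.0523]
tool_rot: [0.653, -0.271, -0.653, -0.272]
ft_force: [0.2, 1.1, 0.5]
grip_width: 0.0118
[ 0.18978839 -0.01398007  0.04671794]
t 25.2 pos [ 0.5063 -0.3002  0.0523] jawyaw -135.2 q [-0.73  0.72  1.65  0.    0.77  1.63] f [0.2 1.1 0.5] grip 11.8
shift [0.3 0.4 0.1] turn [-0.2  0.   0. ]
top [311.5 202.1   7.   11.9] 0.6 [ 0.4371 -0.4038] 0.68
wrist [462.1 197.4  95.8  63.2] 0.66 [ 0.439  -0.4031] 0.47
wrist [102.  323.8  19.1  14.8] 0.55 [ 0.5365 -0.2033] 191.44
```

View pics/fin.png

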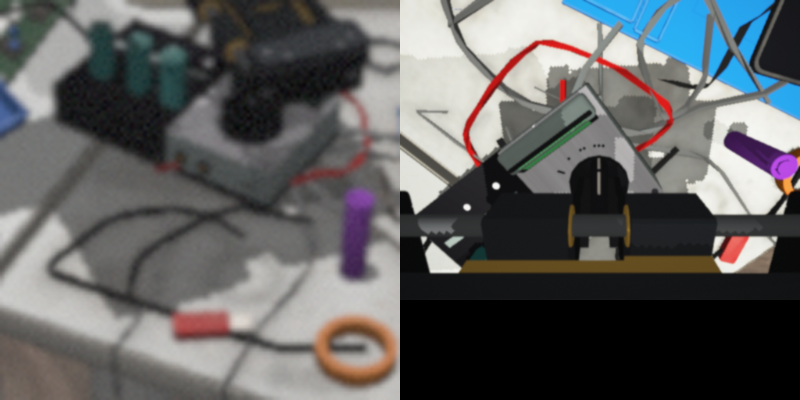

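The white line at (598,172) is square in the fingers and points at the three dots at (600,146). The three cells stand level in the holder, at (100,50), (138,62) and (172,77). The hand has turned 72.3° (1.26 rad) since it gripped the bar, and it held there for over 0.5 s.

```bash
python3 -c "
from rig import robot; print(robot.hand_in())"
```

```text
the job is handed in; nothing more can be done
None
```

The job is handed in at about 25 s of the 72 s allowed. No verdict was reported, so these results are from my own checks.

- **Cells:** I lowered one teal cell into bay_2 and the other into bay_1 and let go of both. I left the purple look-alike alone. In the last pictures all three cells stand evenly in the holder. The wrist camera fits put the two placed cells within about 2 mm of their bay centres. I saw no clear contact force when they reached the floor, so that they are fully down rests on the finger height at release and on the pictures.
- **Selector:** I gripped the bar (12 mm between the fingers) and turned it clockwise 72.3°, about 1.26 rad. I held it there for more than half a second, and the hand is still holding it. The white line points at the three dots and sits square in the fingers, so I saw no slip. The selector angle itself cannot be read directly.
- **First grasp:** My first grip on one cell was about 9 mm off-centre, so I opened the hand, recentred and gripped again before lifting.
- **Unconfirmed:** The last network calls did not find the seated cells because the hand blocked the view. The scene picture was the only check at that point. I did not measure the bystanders again at the end. The tape roll shows in the last picture, and the hand never went low near any of them.

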